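# Make up two sampling kits from the bench stock

## Task

Make up the two sampling kits from the stock on the grey mat. The red tray gets the amber bottle, the yellow-lidded jar and the orange filter box; the blue tray gets the green bottle and the blue-lidded jar: each bottle stands on the round black rubber pad, each jar in the bare bay, and the filter box sits flat on the square white plate. Set everything down upright without dropping it, and leave the white bottle and the red-lidded jar where they stand.

Things in the scene. Friction and masses are not known exactly. Their poses are not given: they have to be found in the camera images.
- amber_bottle_mid (a point): standing amber-brown bottle with a brown cap, 36 mm diameter up to 58 mm, cap 31 mm wide, 74 mm tall over all, about 150 g; the point is on its axis half-way up, 37 mm above its underside, z up. Grip its straight body in the upper half (about 44 mm above the underside) so that the fingers clear the tray's walls. All stock stands upright on a grey mat 2 mm thick, in a loose grid about 95 mm apart; at least 25 mm is free all round each thing
- green_bottle_mid (a point): standing green bottle with a green cap, 36 mm diameter up to 58 mm, cap 31 mm wide, 74 mm tall over all, about 150 g; the point is on its axis half-way up, 37 mm above its underside, z up. Grip its straight body in the upper half (about 44 mm above the underside) so that the fingers clear the tray's walls
- yellow_jar_mid (a point): standing white jar with a yellow lid, body 40 mm and lid 42 mm in diameter (the lid is the upper 24 mm), 60 mm tall, about 120 g; the point is on its axis half-way up, 30 mm above its underside, z up. Grip it by the lid, about 42 mm above the underside
- blue_jar_mid (a point): standing white jar with a blue lid, body 40 mm and lid 42 mm in diameter (the lid is the upper 24 mm), 60 mm tall, about 120 g; the point is on its axis half-way up, 30 mm above its underside, z up. Grip it by the lid, about 42 mm above the underside
- filter_box_mid (a point): orange square filter box with a black line round it and a white square on top, 44 x 44 mm and 56 mm tall, about 100 g; the point is at its centre, 28 mm above its underside, x and y square to its sides, z up. Grip it across two opposite sides about 40 mm above the underside; it goes in square to its bay
- white_bottle_mid (a point): standing all-white bottle with a white cap, 36 mm diameter, 74 mm tall; the point is half-way up, 37 mm above its underside. A bystander in the stock: belongs to no kit and stays where it stands
- red_jar_mid (a point): standing white jar with a red lid, body 40 mm and lid 42 mm in diameter (the lid is the upper 24 mm), 60 mm tall, about 120 g; the point is on its axis half-way up, 30 mm above its underside, z up. A bystander in the stock: belongs to no kit and stays where it stands
- red_tray: red kit tray, fixed to the bench, 196 x 68 mm and 18 mm high, walls 4 mm, floor 4 mm thick, with three square bays of 60 x 60 mm in a row along its x axis. Origin: centre of its underside on the bench; x along the row, z up. Bay centres: x = -64 mm, with a round black rubber pad 2 mm thick on its floor (top 6 mm above the origin), for the bottle; x = 0, bare floor (4 mm), for the jar; x = +64 mm, with a square white plate 2 mm thick (top at 6 mm), for the filter box
- blue_tray: blue kit tray, fixed to the bench, 132 x 68 mm and 18 mm high, walls 4 mm, floor 4 mm thick, with two square bays of 60 x 60 mm in a row along its x axis. Origin: centre of its underside on the bench; x along the row, z up. Bay centres: x = -32 mm, with a round black rubber pad 2 mm thick on its floor (top 6 mm above the origin), for the bottle; x = +32 mm, bare floor (4 mm), for the jar

How it is judged (in metres and radians):
At the end, for the whole second after the job is handed in: Each kit thing stands upright (tilt under 0.1 rad) on the floor of its own bay of its own tray, within 14 mm of the bay centre each way and 5 mm in height, released and at rest; the white bottle and the red-lidded jar stand within 25 mm of where they were (x of amber_bottle_mid in the frame of red_tray between -0.078 and -0.05 m and y of amber_bottle_mid in the frame of red_tray between -0.014 and 0.014 m and z of amber_bottle_mid in the frame of red_tray between 0.038 and 0.048 m and angle between each of amber_bottle_mid, yellow_jar_mid, filter_box_mid, green_bottle_mid, blue_jar_mid, white_bottle_mid, red_jar_mid's own z axis and vertical below 0.1 rad and linear speed of each of amber_bottle, yellow_jar, filter_box, green_bottle, blue_jar below 0.02 m/s and contact force between each of amber_bottle, yellow_jar, filter_box, green_bottle, blue_jar and the fingers below 0.1 N and x of yellow_jar_mid in the frame of red_tray between -0.014 and 0.014 m and y of yellow_jar_mid in the frame of red_tray between -0.014 and 0.014 m and z of yellow_jar_mid in the frame of red_tray between 0.029 and 0.039 m and x of filter_box_mid in the frame of red_tray between 0.05 and 0.078 m and y of filter_box_mid in the frame of red_tray between -0.014 and 0.014 m and z of filter_box_mid in the frame of red_tray between 0.029 and 0.039 m and x of green_bottle_mid in the frame of blue_tray between -0.046 and -0.018 m and y of green_bottle_mid in the frame of blue_tray between -0.014 and 0.014 m and z of green_bottle_mid in the frame of blue_tray between 0.038 and 0.048 m and x of blue_jar_mid in the frame of blue_tray between 0.018 and 0.046 m and y of blue_jar_mid in the frame of blue_tray between -0.014 and 0.014 m and z of blue_jar_mid in the frame of blue_tray between 0.029 and 0.039 m and distance of each of white_bottle_mid, red_jar_mid from where it was at the start of the episode below 0.025 m); the robot touches nothing.
It fails at once if a kit thing is dropped (falls free, out of the fingers, at more than 0.7 m/s: about 25 mm of fall) ((linear speed of amber_bottle above 0.7 m/s and contact force between amber_bottle and the fingers below 0.05 N) or (linear speed of yellow_jar above 0.7 m/s and contact force between yellow_jar and the fingers below 0.05 N) or (linear speed of filter_box above 0.7 m/s and contact force between filter_box and the fingers below 0.05 N) or (linear speed of green_bottle above 0.7 m/s and contact force between green_bottle and the fingers below 0.05 N) or (linear speed of blue_jar above 0.7 m/s and contact force between blue_jar and the fingers below 0.05 N)).
It fails at once if the white bottle or the red-lidded jar is knocked over or pushed away ((distance of white_bottle_mid from where it was at the start of the episode above 0.03 m or angle between white_bottle_mid's own z axis and vertical above 0.5 rad) or (distance of red_jar_mid from where it was at the start of the episode above 0.03 m or angle between red_jar_mid's own z axis and vertical above 0.5 rad)).
It also fails if it takes over 141 s, if anything falls off the work surface, if the arm or the gripper's body presses on something with over 40 N, if the wrist force passes 120 N, or if a joint passes its speed limit or range.

## Robot

A 6-joint arm with a two-finger parallel gripper is mounted at the origin on the work surface. World frame = base frame: x ahead of the robot, y to its left, z up, the work surface at z = 0. Lengths are in m, angles in degrees, forces in N, time in s.
With the tool pointing down it reaches from about 0.3 to 0.75 m from the base axis. Payload 8.5 kg.
Tool frame: the origin (TCP) lies between the finger pads; the fingertips stand 14 mm ahead of it and the grasp point (between the pads) lies 5 mm behind it; x points along the fingers, z is the direction in which the jaws open and shut, and the axes are right-handed (so a half turn about x gives the same grasp; the last joint's range is limited). The gripper opens to 85 mm and grips with 20 to 120 N. Pads are 22 mm wide; open, the fingers measure 114 mm over their backs; the gripper's body (76 mm by 85 mm) begins 54 mm behind the grasp point. The pads swing forward as they close: fully open they stand 13 mm farther back than shut.
Start: joints at [-77.538, 21.807, 74.336, -0, 83.858, -12.336], TCP at [0.231, -0.499, 0.245] pointing down, gripper open.
Joint ranges: [-178.18, 178.18], [-50.72, 133.34], [12.68, 142.11], [-81.47, 261.47], [9.98, 163.14], [-165.26, 165.26]. Speed limits (degrees/s): [136.94, 136.94, 180, 180, 180, 180].

## Interface

Orientations are given as a 3x3 rotation matrix whose columns are the frame's x, y, z axes.
In Python, from rig import env gives the robot as it stands.
- The arm moves only by the shell command python3 -m jog 'ROWS' [FORCE]. ROWS is JSON, a list of rows, each a list of 5 numbers: the opening, from -1 (shut) to 1 (fully open), so that 0 is half open, then the shift along the tool's x, y, z in m, then the turn about the tool's x in rad. In form: [[claw, dx, dy, dz, yaw], ...]. A call has 1 to 20 rows; each row is the pose to reach, as a shift and turn from the pose commanded when the call began, along the tool's axes at that moment; what a row does not reach only later rows make up. A row lasts 1/10 s, in which the tool goes at most 50 mm and 8.59 degrees, less where a joint would pass 70% of its speed; a pose out of reach is approached as far as the arm can. A call with a gripper value outside its range is refused whole. The fingers move at their own pace and stop on an object; FORCE is the grip in N (left out, the last holds). Time passes only in rows, so rows that repeat a pose let the fingers close. It gives the time, the measured TCP pose, the force and the opening at its end, in the units of the state.
- env.observe(): the state, without advancing time (a new reading comes with each control period).
- env.get_image(name): name is "scene" or "top" or "wrist"; returns the picture (480x640x3 uint8, red, green, blue); there is no depth.
- env.camera_model(name): a dict with "fx", "fy", "cx", "cy" (pixels), "k1" (the pictures are not rectified: a ray, as slopes to the right and down, at radius r is drawn at 1 + k1 r^2 times it, then the intrinsics apply), "origin" and "orientation" of the camera in the world. Camera axes: x right, y up, looking along -z (the intrinsics and any distortion apply to the point x, -y, -z); pixel columns grow to the right and rows downward; lengths in m; the calibration is good to about 2 mm. A picture is of the moment at which its call begins: read the wrist's pose just before it. camera_model takes no time and is no camera call; for the wrist camera it gives the pose at the moment of the call.
- env.close_job(): hands the job in, once; it reports no verdict.
The state is a dict: "time_s": time; "q": joint angles; "qvel": joint speeds; "joint_efforts": joint torques, N m; "position": TCP position; "tool_rot": TCP orientation; "ft_force": force on the tool from outside, world axes, zero at the start; "wrist_torque": the same for the moment, N m; "grip_width": finger opening in m.
Only numpy, scipy, OpenCV 4.12 (cv2) and the standard library are available. Lean on these libraries where they do the work, as an engineer would, in place of code of your own. Each camera call takes 0.05 s, during which the arm holds its last target.

## Working session

There is one attempt and no reset: what is moved stays moved. The work goes in short steps, Python scripts to look and compute and a shell command to move; the robot and the scene stay as the last step left them, time stands still between calls to the robot, and variables do not carry over. Pictures are saved under pics/ and viewed, and the job is handed in when it is done.

```bash
ls; mkdir -p pics
python3 - <<'E'
from rig import env
import cv2
s=env.observe()
for k in s: print(k,s[k])
for n in ["scene","top","wrist"]:
    m=env.camera_model(n); print(n,m)
    im=env.get_image(n); cv2.imwrite(f"pics/{n}0.png",im[:,:,::-1])
E
```

```text
pics
time_s 0.0
q [-7.75385299e+01  2.18412837e+01  7.43857031e+01 -7.58837493e-05
  8.38585473e+01 -1.23343791e+01]
qvel [-0.06520945 -0.06612212 -0.04955277  0.0189047  -0.02460217 -0.04303704]
joint_efforts [-9.04799545e-04 -4.48463702e+01 -2.31279480e+01 -2.33769424e-04
  4.77473499e-03  1.06875592e-05]
position [ 0.23061039 -0.49900973  0.24470343]
tool_rot [[-3.23418061e-04  9.07807855e-01  4.19386211e-01]
 [ 1.45739885e-03  4.19386216e-01 -9.07806740e-01]
 [-9.99998886e-01  3.17611888e-04 -1.45867520e-03]]
ft_force [ 0.34196882 -0.0485111  -0.28380304]
wrist_torque [ 0.0107455  -0.04067535 -0.05827491]
grip_width 0.08556484949339915
scene {'fx': 577.9209776132077, 'fy': 577.9209776132077, 'cx': 308.35724164762235, 'cy': 248.62394323017165, 'k1': -0.1878982727058666, 'origin': array([ 1.23820944, -0.17187025,  0.72205534]), 'orientation': array([[ 0.23183516, -0.66514314,  0.70981481],
       [ 0.97265928,  0.14826614, -0.17874862],
       [ 0.01365191,  0.73184818,  0.68133096]])}
top {'fx': 436.4049534560462, 'fy': 436.4049534560462, 'cx': 322.71844251956253, 'cy': 250.16697183949933, 'k1': -0.044122411394221524, 'origin': array([ 0.44096916, -0.0096918 ,  0.81394856]), 'orientation': array([[ 0.02183058,  0.99279096, -0.11785385],
       [-0.99974625,  0.02233302,  0.00294414],
       [ 0.00555495,  0.11775968,  0.99302659]])}
wrist {'fx': 338.5279708918837, 'fy': 338.5279708918837, 'cx': 323.3729329772982, 'cy': 239.77797173811484, 'k1': -0.05244956664208281, 'origin': array([ 0.30393562, -0.46434539,  0.37267763]), 'orientation': array([[ 0.41843123,  0.86247353,  0.28470109],
       [-0.90824765,  0.39776561,  0.12987963],
       [-0.00122656, -0.31292479,  0.94977712]])}
```

View pics/top0.png

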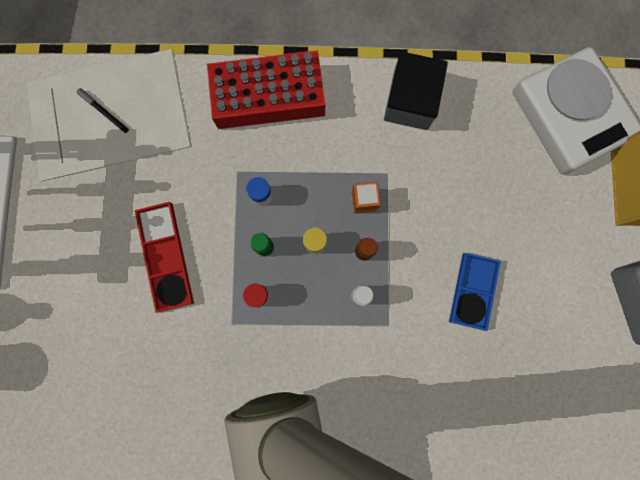

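View pics/scene0.png

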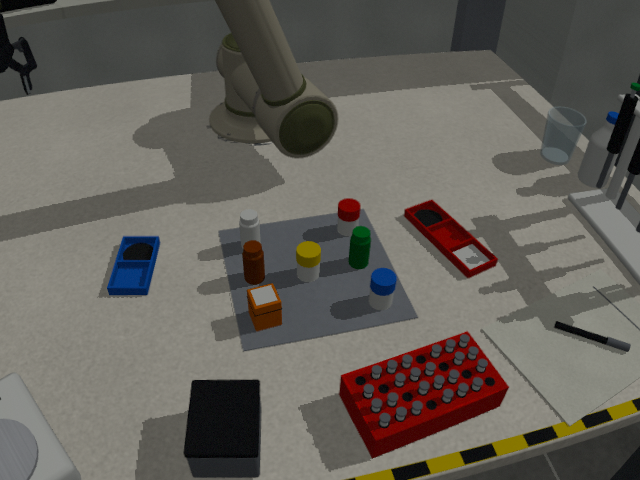

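View pics/wrist0.png

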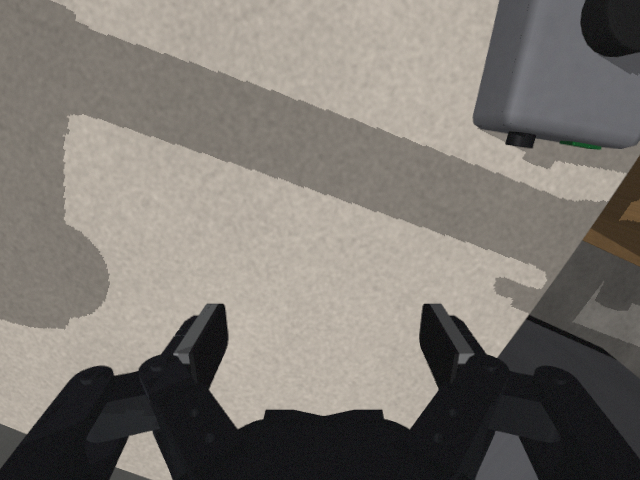

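```bash
cat > h.py <<'E'
import numpy as np, cv2
from rig import env
def ray(m,u,v):
    x=(np.float64(u)-m['cx'])/m['fx']; y=(np.float64(v)-m['cy'])/m['fy']
    p=np.array([x,y]); q=p.copy()
    for _ in range(20): q=p/(1+m['k1']*(q@q))
    d=np.array(m['orientation'])@np.array([q[0],-q[1],-1.]); return np.array(m['origin']),d
def plane(m,u,v,z):
    o,d=ray(m,u,v); return o+d*(z-o[2])/d[2]
def hsvmask(bgr,lo,hi,box):
    h=cv2.cvtColor(bgr,cv2.COLOR_BGR2HSV); mk=cv2.inRange(h,np.array(lo),np.array(hi))
    z=np.zeros_like(mk); x0,y0,x1,y1=box; z[y0:y1,x0:x1]=mk[y0:y1,x0:x1]; return z
def big(mk,n=1):
    c,_=cv2.findContours(mk,cv2.RETR_EXTERNAL,cv2.CHAIN_APPROX_NONE)
    return sorted(c,key=cv2.contourArea)[::-1][:n]
E
python3 - <<'E'
from h import *
top=cv2.imread("pics/top0.png"); m=env.camera_model("top")
B=(234,172,392,326)
C={'blue_jar':((105,120,60),(125,255,255),.050),'green':((45,90,30),(85,255,255),.039),'yellow':((20,100,90),(33,255,255),.050),
'red':((0,150,60),(4,255,255),.050),'red2':((172,150,60),(180,255,255),.050),'amber':((5,150,40),(12,255,150),.039),'orange':((6,120,150),(18,255,255),.030),'white':((0,0,150),(180,60,255),.058)}
h=cv2.cvtColor(top,cv2.COLOR_BGR2HSV)
for p in [(258,188),(262,243),(314,239),(255,295),(367,246),(355,205),(366,194),(362,294),(480,270),(160,255)]: print(p,h[p[1],p[0]])
for k,(lo,hi,z) in C.items():
    for c in big(hsvmask(top,lo,hi,B),3):
        if cv2.contourArea(c)<60: continue
        (u,v),(w,hh),a=cv2.minAreaRect(c); P=plane(m,u,v,z)
        print(k,cv2.contourArea(c),np.round([u,v,w,hh,a],1),P.round(4))
E
```

```text
(258, 188) [109 194 139]
(262, 243) [ 69 186 100]
(314, 239) [ 25 171 164]
(255, 295) [  1 199 142]
(367, 246) [ 11 202 101]
(355, 205) [ 12 205 112]
(366, 194) [ 23  12 171]
(362, 294) [ 21  10 173]
(480, 270) [109 194 139]
(160, 255) [  1 206  99]
blue_jar 426.0 [258.  189.   24.   22.6  45. ] [0.6395 0.1066 0.05  ]
green 353.5 [261.8 244.3  24.   19.1  45. ] [0.5412 0.0974 0.039 ]
yellow 426.5 [314.5 239.5  23.   23.   90. ] [0.5503 0.003  0.05  ]
red 415.0 [255. 295.  22.  24.  90.] [0.4503 0.1043 0.05  ]
amber 323.0 [365.5 248.5  18.4  22.6  45. ] [ 0.5377 -0.0885  0.039 ]
amber 148.0 [361.2 204.8  30.8  18.8  32.6] [ 0.6174 -0.0799  0.039 ]
orange 491.0 [366.4 193.9  22.6  23.8  84.3] [ 0.6401 -0.0902  0.03  ]
white 315.0 [366.9 193.7  18.7  18.8  83.7] [ 0.6333 -0.0881  0.058 ]
white 260.0 [362.5 295.   18.   19.   90. ] [ 0.4543 -0.0823  0.058 ]
```

Run:
```python
import cv2
t=cv2.imread("pics/top0.png"); 
a=cv2.resize(t[165:335,225:400],None,fx=4,fy=4,interpolation=cv2.INTER_NEAREST)[:600]
cv2.imwrite("pics/crop0.png",cv2.resize(t[160:340,225:405],(600,600),interpolation=cv2.INTER_CUBIC))
```

```text
(no output)
```

View pics/crop0.png

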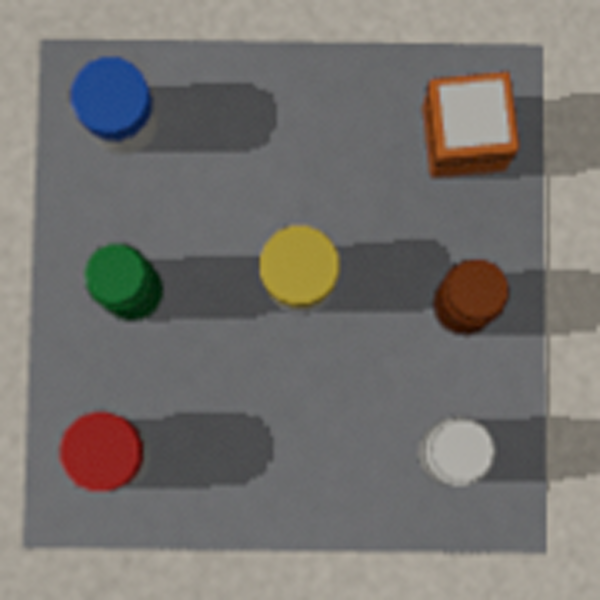

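Run:
```python
from h import *
# cross-check in the scene view: lid/cap/body silhouettes, cast at mid height; plus trays
sc=cv2.imread("pics/scene0.png"); m=env.camera_model("scene")
h=cv2.cvtColor(sc,cv2.COLOR_BGR2HSV)
B=(220,190,415,350)
C={'blue_jar':((105,120,60),(125,255,255),.050),'green':((45,90,30),(85,255,255),.039),'yellow':((20,140,90),(33,255,255),.050),
'red':((0,150,60),(4,255,255),.050),'amber':((5,150,30),(14,255,130),.039),'white':((0,0,150),(180,50,255),.058)}
for k,(lo,hi,z) in C.items():
    for c in big(hsvmask(sc,lo,hi,B),4):
        if cv2.contourArea(c)<100: continue
        x,y,w,hh=cv2.boundingRect(c); u,v=x+(w-1)/2,y+(hh-1)/2; print(k,cv2.contourArea(c),(u,v,w,hh),plane(m,u,v,z).round(4))
# trays
for n,im,boxes in [("top",cv2.imread("pics/top0.png"),((125,195,205,320),(440,240,510,340))),("scene",sc,((395,190,505,285),(100,225,170,305)))]:
    m=env.camera_model(n)
    for nm,box,lo,hi in [("red",boxes[0],(0,150,30),(6,255,255)),("blue",boxes[1],(104,120,30),(125,255,255))]:
        mk=hsvmask(im,lo,hi,box)
        if nm=="red": mk|=hsvmask(im,(172,150,30),(180,255,255),box)
        c=big(mk)[0]; hl=cv2.convexHull(c)
        q=cv2.approxPolyDP(hl,4,True)[:,0]
        for p in q: print(n,nm,p,"z18",plane(m,*p,.018)[:2].round(4),"z0",plane(m,*p,0)[:2].round(4))
```

```text
blue_jar 566.5 (383.0, 281.5, 27, 28) [0.6403 0.1043 0.05  ]
green 733.5 (359.0, 247.0, 23, 43) [0.5418 0.0946 0.039 ]
yellow 332.5 (308.0, 253.0, 25, 25) [0.5485 0.0013 0.05  ]
red 385.5 (348.5, 210.0, 22, 23) [0.4524 0.101  0.05  ]
red 111.5 (409.5, 215.5, 10, 20) [0.4916 0.2067 0.05  ]
amber 754.0 (264.0, 310.0, 35, 41) [ 0.6482 -0.0928  0.039 ]
amber 753.5 (253.0, 262.0, 23, 45) [ 0.5385 -0.0918  0.039 ]
top red [169 202] z18 [0.6196 0.2771] z0 [0.6236 0.2836]
top red [192 302] z18 [0.4353 0.2233] z0 [0.4352 0.2285]
top red [156 311] z18 [0.4174 0.2882] z0 [0.4169 0.295 ]
top red [135 211] z18 [0.6012 0.3402] z0 [0.6048 0.3481]
top blue [465 253] z18 [ 0.5361 -0.275 ] z0 [ 0.5382 -0.281 ]
top blue [500 261] z18 [ 0.5226 -0.3402] z0 [ 0.5245 -0.3477]
top blue [486 330] z18 [ 0.3962 -0.3116] z0 [ 0.3952 -0.3184]
top blue [450 321] z18 [ 0.4113 -0.2457] z0 [ 0.4106 -0.251 ]
scene red [405 210] z18 [0.4383 0.222 ] z0 [0.4179 0.2321]
scene red [432 200] z18 [0.4198 0.287 ] z0 [0.3989 0.2987]
scene red [497 258] z18 [0.603  0.3397] z0 [0.5868 0.3528]
scene red [495 264] z18 [0.6164 0.3288] z0 [0.6005 0.3416]
scene red [467 277] z18 [0.6347 0.2644] z0 [0.6193 0.2756]
scene red [405 216] z18 [0.4556 0.2156] z0 [0.4356 0.2255]
scene blue [157 236] z18 [ 0.4106 -0.252 ] z0 [ 0.3895 -0.2541]
scene blue [147 293] z18 [ 0.5518 -0.2751] z0 [ 0.5343 -0.2778]
scene blue [109 294] z18 [ 0.5406 -0.3393] z0 [ 0.5228 -0.3436]
scene blue [123 237] z18 [ 0.3992 -0.3153] z0 [ 0.3777 -0.3189]
```

Run:
```python
from h import *
for n,bx in [("top",((125,195,205,320),(440,240,510,340))),("scene",((395,190,505,285),(100,225,170,305)))]:
    im=cv2.imread(f"pics/{n}0.png"); m=env.camera_model(n)
    for nm,b in zip(("red","blue"),bx):
        mk=hsvmask(im,(0,0,0),(180,140,45),b); c=big(mk)[0]; (u,v),wh,a=cv2.minAreaRect(c); e=cv2.fitEllipse(c)
        print(n,nm,"pad",cv2.contourArea(c),np.round([u,v,*wh],1),plane(m,u,v,.006).round(4),"ell",np.round(e[0],1),np.round(e[1],1),plane(m,*e[0],.006).round(4))
    b=bx[0]
    x0,y0,x1,y1=b
    mk=hsvmask(im,(0,0,110),(180,70,255),(x0+10,y0,x1-10,y1))
    for c in big(mk,6):
        (u,v),wh,a=cv2.minAreaRect(c)
        if cv2.contourArea(c)>150: print(n,"plate?",cv2.contourArea(c),np.round([u,v,*wh,a],1),plane(m,u,v,.006).round(4))
    cv2.imwrite(f"pics/tr_{n}.png",np.hstack([cv2.resize(im[y0:y1,x0:x1],(400,600),interpolation=cv2.INTER_CUBIC),cv2.resize(im[bx[1][1]:bx[1][3],bx[1][0]:bx[1][2]],(400,600),interpolation=cv2.INTER_CUBIC)]))
```

```text
top red pad 649.0 [171.  289.5  29.   28. ] [0.4572 0.2672 0.006 ] ell [171.1 290. ] [28.2 29.4] [0.4564 0.2669 0.006 ]
top blue pad 641.0 [471.  308.5  29.   28. ] [ 0.4344 -0.2887  0.006 ] ell [470.7 308.4] [27.9 29.5] [ 0.4346 -0.288   0.006 ]
top plate? 1532.0 [164.5 248.  106.   59.   90. ] [0.5343 0.2842 0.006 ]
top plate? 1444.5 [164.5 268.   59.  102.    0. ] [0.4968 0.2818 0.006 ]
top plate? 791.0 [156.7 223.6  29.4  29.4  77.5] [0.5804 0.3021 0.006 ]
scene red pad 266.0 [428.3 216.3  23.3  17. ] [0.4527 0.2673 0.006 ] ell [427.7 217. ] [14.5 24.9] [0.4546 0.2654 0.006 ]
scene blue pad 357.5 [137.5 251.   16.   29. ] [ 0.4304 -0.2909  0.006 ] ell [138.2 251.9] [16. 30.] [ 0.4332 -0.2897  0.006 ]
scene plate? 1962.5 [449.5 210.   40.   89.   90. ] [0.4435 0.3173 0.006 ]
scene plate? 1845.0 [449.5 256.5  89.   55.    0. ] [0.5687 0.2621 0.006 ]
scene plate? 225.5 [468.5 257.   29.   14.8  45. ] [0.5778 0.2965 0.006 ]
```

View pics/tr_top.png

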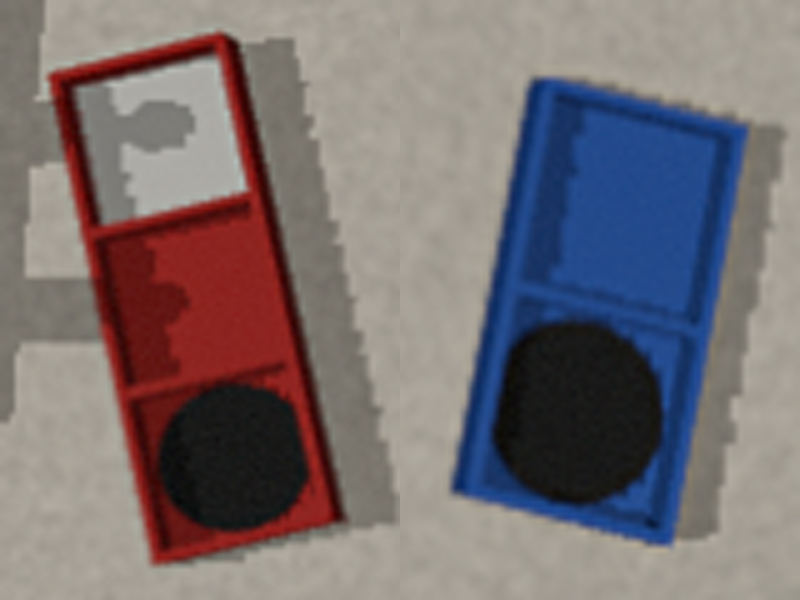

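```bash
cat >> h.py <<'E'
def plan(x,y,z,jaw=None):
    s=env.observe(); R=np.array(s['tool_rot']); p=np.array(s['position'])
    d=R.T@(np.array([x,y,z])-p); cur=np.degrees(np.arctan2(R[1,2],R[0,2]))
    yaw=0
    if jaw is not None:
        yaw=-(jaw-cur); yaw=(yaw+90)%180-90; yaw=np.radians(yaw)
    print("shift",d.round(4),"yaw",round(yaw,3),"jaw now",round(cur,1),"q6",round(s['q'][5],1),"t",s['time_s'],"w",round(s['grip_width'],4),"p",p.round(4))
E
python3 - <<'E'
from h import *
plan(.538,-.090,.15,-74.2)
# box from scene: white top square
sc=cv2.imread("pics/scene0.png"); m=env.camera_model("scene")
for c in big(hsvmask(sc,(0,0,140),(180,60,255),(240,280,290,320)),1):
    (u,v),wh,a=cv2.minAreaRect(c); M=cv2.moments(c); print("box scene",cv2.contourArea(c),u,v,plane(m,u,v,.058))
t=cv2.imread("pics/top0.png"); m=env.camera_model("top")
c=big(hsvmask(t,(0,0,140),(180,60,255),(345,175,390,215)))[0]; r=cv2.minAreaRect(c)
b=cv2.boxPoints(r); w=np.array([plane(m,*p,.058)[:2] for p in b]); print(w.round(4)); e=w[1]-w[0]; print("side angle",np.degrees(np.arctan2(e[1],e[0])), [np.linalg.norm(w[i]-w[i-1]).round(4) for i in range(4)], w.mean(0))
E
```

```text
shift [ 0.0952  0.4506 -0.2424] yaw 0.157 jaw now -65.2 q6 -12.3 t 0.15 w 0.0858 p [ 0.2306 -0.4991  0.2449]
box scene 0.0 268.0 287.0 [ 0.61883333 -0.0802573   0.058     ]
[[ 0.6478 -0.0695]
 [ 0.6524 -0.1027]
 [ 0.6188 -0.1066]
 [ 0.6142 -0.0735]]
side angle -82.09292137651995 [np.float64(0.0338), np.float64(0.0335), np.float64(0.0339), np.float64(0.0333)] [ 0.63332384 -0.08805928]
```

```bash
python3 -m jog '[[0.6,0,0.20,-0.108,0.08],[0.6,0,0.20,-0.108,0.08],[0.6,0,0.20,-0.108,0.08],[0.6,0,0.20,-0.108,0.157],[0.6,0,0.32,-0.172,0.157],[0.6,0,0.32,-0.172,0.157],[0.6,0,0.32,-0.172,0.157],[0.6,0,0.4506,-0.2424,0.157],[0.6,0,0.4506,-0.2424,0.157],[0.6,0,0.4506,-0.2424,0.157],[0.6,0.045,0.4506,-0.2424,0.157],[0.6,0.08,0.4506,-0.2424,0.157],[0.6,0.08,0.4506,-0.2424,0.157],[0.6,0.08,0.4506,-0.2424,0.157]]' 30
python3 - <<'E'
from h import *
plan(.538,-.090,.041,-74.2)
m=env.camera_model("wrist"); im=env.get_image("wrist")[:,:,::-1].copy(); cv2.imwrite("pics/w1.png",im)
import pickle; pickle.dump(m,open("w1.pkl","wb"))
E
```

```text
time_s: 1.55
position: [0.5383, -0.0905, 0.1661]
tool_rot: [[-0.0, 0.962, 0.272], [0.0, 0.272, -0.962], [-1.0, -0.0, -0.0]]
ft_force: [0.6, -0.8, -0.2]
grip_width: 0.0684
shift [ 1.251e-01 -1.000e-04 -6.000e-04] yaw -0.0 jaw now -74.2 q6 52.2 t 1.55 w 0.0684 p [ 0.5383 -0.0905  0.1661]
```

View pics/w1.png

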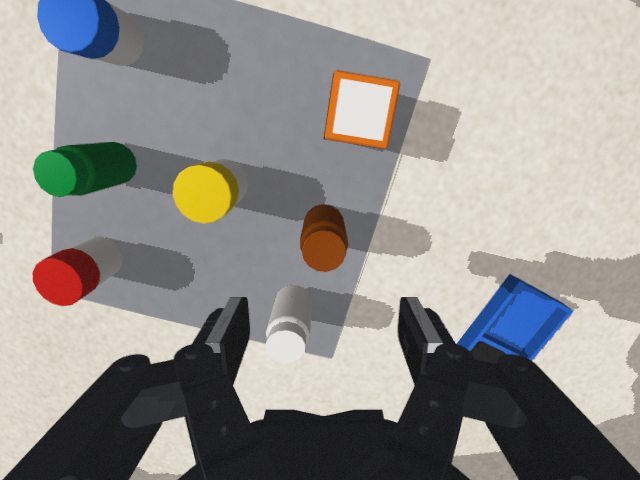

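Run:
```python
from h import *; import pickle
im=cv2.imread("pics/w1.png"); m=pickle.load(open("w1.pkl","rb"))
print("amber cap",plane(m,323.5,250,.076),"yellow top",plane(m,205,193.5,.062),"green cap",plane(m,62,172,.076),"blue top",plane(m,77,22,.062))
c=big(hsvmask(im,(0,0,180),(180,60,255),(325,70,400,150)))[0]; r=cv2.minAreaRect(c); w=np.array([plane(m,*p,.058)[:2] for p in cv2.boxPoints(r)]); e=w[1]-w[0]
print("box",w.mean(0),np.degrees(np.arctan2(e[1],e[0])))
```

```text
amber cap [ 0.53967647 -0.08908793  0.076     ] yellow top [5.52613743e-01 1.49332696e-04 6.20000000e-02] green cap [0.54534588 0.09127925 0.076     ] blue top [0.63833257 0.09841002 0.062     ]
box [ 0.63427034 -0.08862598] 6.308523070485178
```

```bash
python3 -m jog '[[0.6,0.04,0,0,0],[0.6,0.08,0,0,0],[0.6,0.11,0,0,0],[0.6,0.125,0,0,0],[0.6,0.125,0,0,0],[0.6,0.125,0,0,0],[-0.3,0.125,0,0,0],[-0.3,0.125,0,0,0],[-0.3,0.125,0,0,0],[-0.3,0.125,0,0,0],[-0.3,0.125,0,0,0],[-0.3,0.125,0,0,0],[-0.3,0.125,0,0,0]]' 40
python3 -c "
from h import *
plan(.457,.2666,.15,-74.2)"
```

```text
time_s: 2.9
position: [0.5387, -0.0905, 0.0418]
tool_rot: [[0.002, 0.962, 0.272], [-0.001, 0.272, -0.962], [-1.0, 0.002, 0.002]]
ft_force: [-1.4, 0.0, 7.2]
grip_width: 0.0348
shift [-0.1088  0.0189 -0.3657] yaw 0.0 jaw now -74.2 q6 52.2 t 2.9 w 0.0348 p [ 0.5387 -0.0905  0.0418]
```

```bash
python3 -m jog '[[-0.3,-0.02,0,0,0],[-0.3,-0.05,0,0,0],[-0.3,-0.08,0,0,0],[-0.3,-0.11,0,0,0],[-0.3,-0.11,0.002,-0.035,0],[-0.3,-0.11,0.004,-0.075,0],[-0.3,-0.11,0.006,-0.115,0],[-0.3,-0.11,0.008,-0.155,0],[-0.3,-0.11,0.01,-0.195,0],[-0.3,-0.11,0.012,-0.235,0],[-0.3,-0.11,0.014,-0.275,0],[-0.3,-0.11,0.016,-0.31,0],[-0.3,-0.11,0.018,-0.34,0],[-0.3,-0.11,0.019,-0.3657,0],[-0.3,-0.11,0.019,-0.3657,0],[-0.3,-0.11,0.019,-0.3657,0]]'
python3 - <<'E'
from h import *
plan(.457,.2666,.046,-74.2)
m=env.camera_model("wrist"); im=env.get_image("wrist")[:,:,::-1].copy(); cv2.imwrite("pics/w2.png",im)
import pickle; pickle.dump(m,open("w2.pkl","wb"))
E
```

```text
time_s: 4.5
position: [0.4566, 0.2669, 0.1506]
tool_rot: [[0.0, 0.962, 0.273], [-0.0, 0.273, -0.962], [-1.0, 0.0, 0.0]]
ft_force: [0.2, -0.3, -0.8]
grip_width: 0.0349
shift [0.1046 0.0003 0.0004] yaw 0.001 jaw now -74.1 q6 91.6 t 4.5 w 0.0349 p [0.4566 0.2669 0.1506]
```

View pics/w2.png

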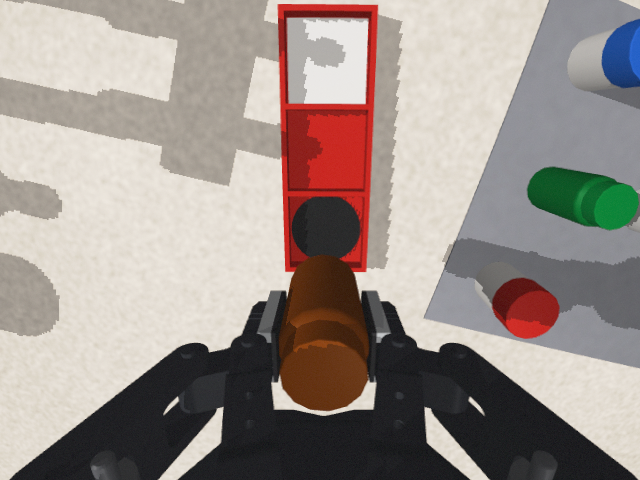

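Run:
```python
from h import *; import pickle
im=cv2.imread("pics/w2.png"); m=pickle.load(open("w2.pkl","rb"))
c=big(hsvmask(im,(0,120,60),(6,255,255),(265,0,385,275))|hsvmask(im,(170,120,60),(180,255,255),(265,0,385,275)))[0]
w=[]
for p in cv2.approxPolyDP(cv2.convexHull(c),5,True)[:,0]: w.append(plane(m,*p,.018)[:2]); print(p,w[-1].round(4))
c=big(hsvmask(im,(0,0,100),(180,60,255),(290,12,368,103)))[0]; r=cv2.minAreaRect(c); print("plate",r,plane(m,*r[0],.006))
```

```text
[377   5] [0.622  0.2772]
[365 271] [0.4346 0.2256]
[286 271] [0.4166 0.2892]
[278   4] [0.6043 0.3416]
plate ((328.5, 60.0), (84.0, 77.0), 90.0) [0.5818847  0.29960828 0.006     ]
```

```bash
python3 -m jog '[[-0.3,0.04,0,0,0],[-0.3,0.07,0,0,0],[-0.3,0.09,0,0,0],[-0.3,0.098,0,0,0],[-0.3,0.102,0,0,0],[-0.3,0.104,0,0,0],[-0.3,0.104,0,0,0],[-0.3,0.104,0,0,0]]'
python3 -c "
from h import *
print(env.observe()['ft_force']);plan(.457,.2666,.046,-74.2)"
```

```text
time_s: 5.35
position: [0.4571, 0.2669, 0.0471]
tool_rot: [[0.001, 0.962, 0.272], [0.0, 0.272, -0.962], [-1.0, 0.001, -0.0]]
ft_force: [-0.2, -0.2, -1.8]
grip_width: 0.035
[-0.16922821 -0.15181003 -1.75051427]
shift [ 0.0011 -0.0002  0.0002] yaw -0.0 jaw now -74.2 q6 91.7 t 5.35 w 0.035 p [0.4571 0.2669 0.0471]
```

```bash
python3 -m jog '[[-0.3,0.001,0,0,0],[-0.3,0.001,0,0,0],[-0.3,0.001,0,0,0],[0.0,0.001,0,0,0],[0.2,0.001,0,0,0],[0.5,0.001,0,0,0],[0.5,0.001,0,0,0],[0.5,0.001,0,0,0],[0.5,-0.03,0,0,0],[0.5,-0.07,0,0,0],[0.5,-0.11,0,0,0],[0.5,-0.13,0,0,0],[0.5,-0.13,0,0,0]]'
python3 - <<'E'
from h import *
print(env.observe()['ft_force']);plan(.550,.0015,.15,-74.6)
im=env.get_image("wrist")[:,:,::-1].copy(); cv2.imwrite("pics/w3.png",im)
E
```

```text
time_s: 6.65
position: [0.4578, 0.2672, 0.1792]
tool_rot: [[0.006, 0.962, 0.272], [0.002, 0.272, -0.962], [-1.0, 0.006, -0.0]]
ft_force: [-0.2, -0.1, -1.0]
grip_width: 0.064
[-0.15284769 -0.05886847 -0.96070013]
shift [0.0292 0.0162 0.2808] yaw 0.007 jaw now -74.2 q6 91.7 t 6.65 w 0.064 p [0.4578 0.2672 0.1792]
```

View pics/w3.png

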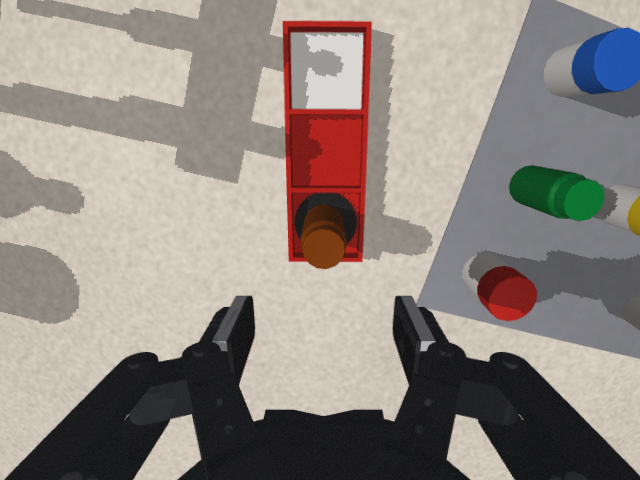

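```bash
python3 -m jog '[[0.5,0,0.003,0.05,0],[0.5,0,0.006,0.1,0],[0.5,0,0.008,0.15,0],[0.5,0,0.012,0.2,0],[0.5,0,0.0162,0.245,0.007],[0.5,0,0.0162,0.281,0.007],[0.5,0.029,0.0162,0.281,0.007],[0.5,0.029,0.0162,0.281,0.007],[0.5,0.029,0.0162,0.281,0.007]]'
python3 - <<'E'
from h import *
import pickle
plan(.550,.0015,.039,-74.6)
m=env.camera_model("wrist");im=env.get_image("wrist")[:,:,::-1].copy(); cv2.imwrite("pics/w4.png",im)
for c in big(hsvmask(im,(20,120,120),(33,255,255),(200,100,440,400))):
    x,y,w,h=cv2.boundingRect(c);print(x,y,w,h,plane(m,x+(w-1)/2,y+(h-1)/2,.052))
E
```

```text
time_s: 7.6
position: [0.5482, 0.0013, 0.1465]
tool_rot: [[-0.003, 0.964, 0.266], [0.001, 0.266, -0.964], [-1.0, -0.003, -0.002]]
ft_force: [0.5, 0.4, 0.5]
grip_width: 0.064
shift [0.1074 0.002  0.0005] yaw 0.0 jaw now -74.6 q6 62.3 t 7.6 w 0.064 p [0.5482 0.0013 0.1465]
293 213 62 66 [0.55104765 0.00327014 0.052     ]
```

View pics/w4.png

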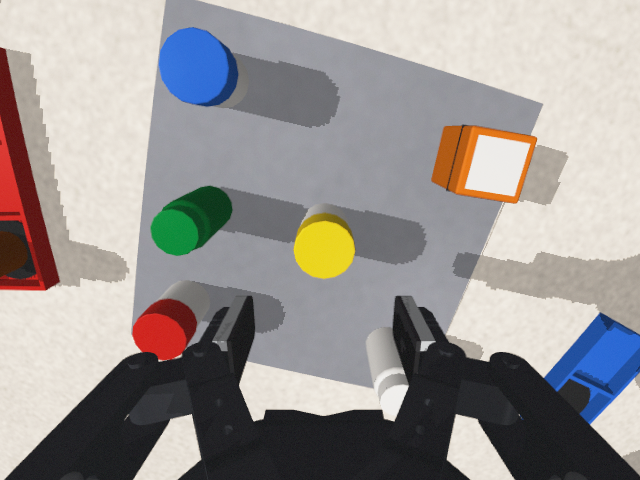

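```bash
python3 -m jog '[[0.5,0.04,0.002,0,0],[0.5,0.075,0.002,0,0],[0.5,0.095,0.002,0,0],[0.5,0.107,0.002,0,0],[0.5,0.107,0.002,0,0],[0.5,0.107,0.002,0,0],[-0.1,0.107,0.002,0,0],[-0.1,0.107,0.002,0,0],[-0.1,0.107,0.002,0,0],[-0.1,0.107,0.002,0,0],[-0.1,0.107,0.002,0,0],[-0.1,0.107,0.002,0,0]]' 40
python3 -c "
from h import *
plan(.519,.2838,.15,-74.4)"
```

```text
time_s: 8.85
position: [0.5514, 0.0013, 0.0417]
tool_rot: [[0.002, 0.964, 0.266], [-0.0, 0.266, -0.964], [-1.0, 0.002, 0.001]]
ft_force: [-0.4, 0.9, 5.8]
grip_width: 0.0412
shift [-0.1085  0.044  -0.2808] yaw -0.003 jaw now -74.6 q6 62.4 t 8.85 w 0.0412 p [0.5514 0.0013 0.0417]
```

```bash
python3 -m jog '[[-0.1,-0.02,0,0,0],[-0.1,-0.05,0,0,0],[-0.1,-0.08,0,0,0],[-0.1,-0.115,0,0,0],[-0.1,-0.115,0.005,-0.03,0],[-0.1,-0.115,0.01,-0.07,0],[-0.1,-0.115,0.018,-0.11,0],[-0.1,-0.115,0.024,-0.15,0],[-0.1,-0.115,0.03,-0.19,0],[-0.1,-0.115,0.037,-0.23,0],[-0.1,-0.115,0.042,-0.26,0],[-0.1,-0.115,0.044,-0.281,0],[-0.1,-0.115,0.044,-0.281,0],[-0.1,-0.115,0.044,-0.281,0],[-0.1,-0.115,0.044,-0.281,0]]'
python3 - <<'E'
from h import *
plan(.519,.2838,.0437,-74.4)
m=env.camera_model("wrist");im=env.get_image("wrist")[:,:,::-1].copy(); cv2.imwrite("pics/w5.png",im)
E
```

```text
time_s: 10.35
position: [0.5188, 0.283, 0.1555]
tool_rot: [[0.0, 0.964, 0.265], [-0.0, 0.265, -0.964], [-1.0, -0.0, 0.0]]
ft_force: [-0.1, 0.2, -1.1]
grip_width: 0.0411
shift [ 0.1118  0.0004 -0.0007] yaw -0.004 jaw now -74.7 q6 91.8 t 10.35 w 0.0411 p [0.5188 0.283  0.1555]
```

View pics/w5.png

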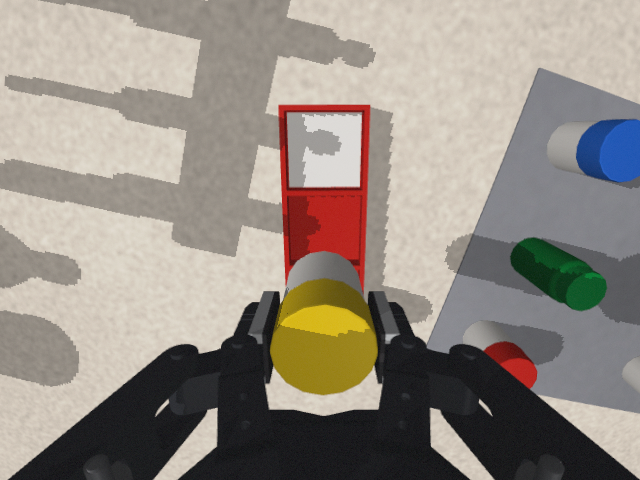

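```bash
python3 -m jog '[[-0.1,0.04,0,0,0],[-0.1,0.075,0,0,0],[-0.1,0.098,0,0,0],[-0.1,0.107,0,0,0],[-0.1,0.11,0,0,0],[-0.1,0.1118,0,0,0],[-0.1,0.1118,0,0,0],[-0.1,0.1118,0,0,0],[-0.1,0.1118,0,0,0]]'
python3 -c "
from h import *
print(env.observe()['ft_force']);plan(.519,.2838,.0437)"
```

```text
time_s: 11.3
position: [0.5189, 0.2841, 0.0443]
tool_rot: [[0.001, 0.964, 0.266], [0.0, 0.266, -0.964], [-1.0, 0.001, -0.0]]
ft_force: [0.6, -0.0, -0.9]
grip_width: 0.041
[ 0.61529499 -0.00256915 -0.85618638]
shift [0.0006 0.     0.0003] yaw 0 jaw now -74.6 q6 91.8 t 11.3 w 0.041 p [0.5189 0.2841 0.0443]
```

```bash
python3 -m jog '[[-0.1,0.001,0,0,0],[-0.1,0.001,0,0,0],[-0.1,0.001,0,0,0],[0.1,0.001,0,0,0],[0.3,0.001,0,0,0],[0.5,0.001,0,0,0],[0.5,0.001,0,0,0],[0.5,0.001,0,0,0],[0.5,-0.03,0,0,0],[0.5,-0.07,0,0,0],[0.5,-0.11,0,0,0],[0.5,-0.13,0,0,0],[0.5,-0.13,0,0,0]]'
python3 - <<'E'
from h import *
print(env.observe()['ft_force']);plan(.634,-.088,.17,-82.5)
im=env.get_image("wrist")[:,:,::-1].copy(); cv2.imwrite("pics/w6.png",im)
E
```

```text
time_s: 12.6
position: [0.5196, 0.2844, 0.1767]
tool_rot: [[0.006, 0.964, 0.266], [0.002, 0.266, -0.964], [-1.0, 0.006, -0.0]]
ft_force: [-0.6, -0.4, -0.7]
grip_width: 0.064
[-0.61493977 -0.39954847 -0.68046147]
shift [0.0067 0.0113 0.3894] yaw 0.138 jaw now -74.6 q6 91.8 t 12.6 w 0.064 p [0.5196 0.2844 0.1767]
```

View pics/w6.png

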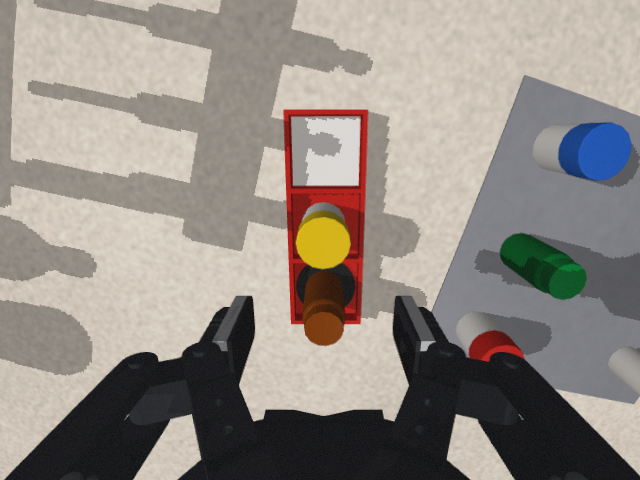

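Yellow jar upright in the middle bay (lid at 323,243), amber bottle still standing. On to the filter box.

```bash
python3 -m jog '[[0.7,0,0.003,0.05,0],[0.7,0,0.005,0.1,0],[0.7,0,0.006,0.15,0],[0.7,0,0.008,0.2,0.07],[0.7,0,0.009,0.25,0.138],[0.7,0,0.01,0.3,0.138],[0.7,0,0.0113,0.35,0.138],[0.7,0,0.0113,0.389,0.138],[0.7,0.02,0.0113,0.389,0.138],[0.7,0.027,0.0113,0.389,0.138],[0.7,0.027,0.0113,0.389,0.138],[0.7,0.027,0.0113,0.389,0.138]]'
python3 - <<'E'
from h import *
plan(.634,-.088,.037,-82.5)
m=env.camera_model("wrist");im=env.get_image("wrist")[:,:,::-1].copy(); cv2.imwrite("pics/w7.png",im)
c=big(hsvmask(im,(0,0,180),(180,60,255),(270,180,380,330)))[0]; r=cv2.minAreaRect(c); w=np.array([plane(m,*p,.058)[:2] for p in cv2.boxPoints(r)]); e=w[1]-w[0]
print("box",r,w.mean(0),np.degrees(np.arctan2(e[1],e[0])))
E
```

```text
time_s: 13.85
position: [0.6327, -0.0871, 0.1465]
tool_rot: [[-0.001, 0.991, 0.132], [0.0, 0.132, -0.991], [-1.0, -0.001, -0.0]]
ft_force: [-0.1, -0.5, -0.4]
grip_width: 0.0728
shift [0.1095 0.0012 0.0011] yaw 0.001 jaw now -82.4 q6 64.0 t 13.85 w 0.0728 p [ 0.6327 -0.0871  0.1465]
box ((327.5, 250.0), (46.0, 49.0), 90.0) [ 0.63463775 -0.08848214] -82.4911212378967
```

View pics/w7.png

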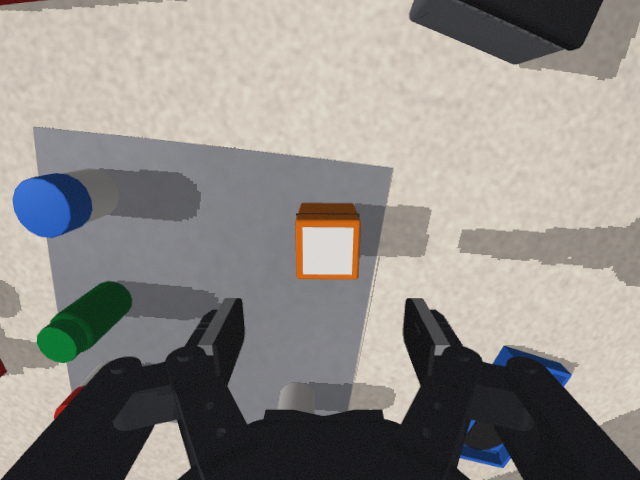

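```bash
python3 -m jog '[[0.7,0.04,0.0015,0.001,0],[0.7,0.075,0.0015,0.001,0],[0.7,0.098,0.0015,0.001,0],[0.7,0.11,0.0015,0.001,0],[0.7,0.11,0.0015,0.001,0],[0.7,0.11,0.0015,0.001,0],[-0.1,0.11,0.0015,0.001,0],[-0.1,0.11,0.0015,0.001,0],[-0.1,0.11,0.0015,0.001,0],[-0.1,0.11,0.0015,0.001,0],[-0.1,0.11,0.0015,0.001,0],[-0.1,0.11,0.0015,0.001,0],[-0.1,0.11,0.0015,0.001,0]]' 40
python3 -c "
from h import *
plan(.5808,.3010,.15,-74.4)"
```

```text
time_s: 15.2
position: [0.635, -0.089, 0.0379]
tool_rot: [[0.002, 0.991, 0.13], [-0.001, 0.13, -0.991], [-1.0, 0.002, 0.001]]
ft_force: [-0.6, -0.3, 5.9]
grip_width: 0.0437
shift [-0.1124 -0.0026 -0.3936] yaw -0.141 jaw now -82.5 q6 64.0 t 15.2 w 0.0437 p [ 0.635  -0.089   0.0379]
```

```bash
python3 -m jog '[[-0.1,-0.02,0,0,0],[-0.1,-0.05,0,0,0],[-0.1,-0.08,0,0,0],[-0.1,-0.115,0,0,0],[-0.1,-0.115,0,-0.03,0],[-0.1,-0.115,0,-0.07,-0.03],[-0.1,-0.115,-0.001,-0.11,-0.07],[-0.1,-0.115,-0.001,-0.15,-0.11],[-0.1,-0.115,-0.0015,-0.19,-0.141],[-0.1,-0.115,-0.002,-0.23,-0.141],[-0.1,-0.115,-0.0026,-0.27,-0.141],[-0.1,-0.115,-0.0026,-0.31,-0.141],[-0.1,-0.115,-0.0026,-0.345,-0.141],[-0.1,-0.115,-0.0026,-0.375,-0.141],[-0.1,-0.115,-0.0026,-0.3936,-0.141],[-0.1,-0.115,-0.0026,-0.3936,-0.141],[-0.1,-0.115,-0.0026,-0.3936,-0.141],[-0.1,-0.115,-0.0026,-0.3936,-0.141]]'
python3 - <<'E'
from h import *
plan(.5808,.3010,.0419,-74.4)
m=env.camera_model("wrist");im=env.get_image("wrist")[:,:,::-1].copy(); cv2.imwrite("pics/w8.png",im)
E
```

```text
time_s: 17.0
position: [0.5809, 0.2998, 0.1515]
tool_rot: [[-0.0, 0.964, 0.267], [-0.0, 0.267, -0.964], [-1.0, -0.0, 0.0]]
ft_force: [0.2, -1.0, -0.9]
grip_width: 0.0435
shift [ 0.1096  0.0003 -0.0012] yaw -0.002 jaw now -74.5 q6 91.5 t 17.0 w 0.0435 p [0.5809 0.2998 0.1515]
```

View pics/w8.png

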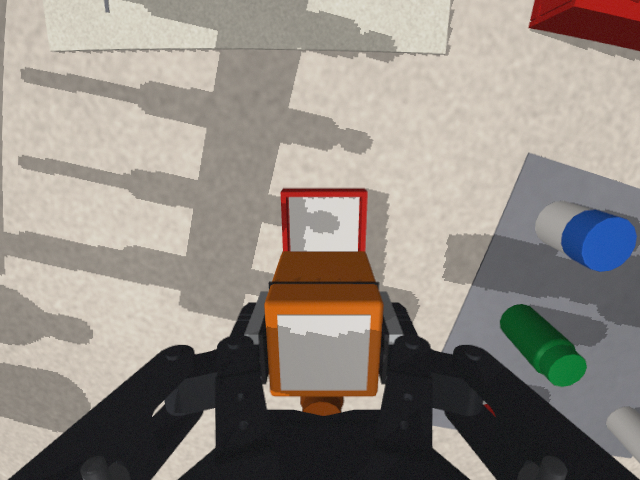

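```bash
python3 -m jog '[[-0.1,0.04,0,-0.001,0],[-0.1,0.075,0,-0.001,0],[-0.1,0.096,0,-0.001,0],[-0.1,0.105,0,-0.001,0],[-0.1,0.108,0,-0.001,0],[-0.1,0.11,0,-0.001,0],[-0.1,0.11,0,-0.001,0],[-0.1,0.11,0,-0.001,0],[-0.1,0.11,0,-0.001,0]]'
python3 -c "
from h import *
print(env.observe()['ft_force']);plan(.5808,.3010,.0419,-74.4)"
```

```text
time_s: 17.95
position: [0.5805, 0.3021, 0.0423]
tool_rot: [[0.001, 0.963, 0.269], [0.0, 0.269, -0.963], [-1.0, 0.001, -0.0]]
ft_force: [0.1, 0.2, -1.2]
grip_width: 0.0434
[ 0.075931    0.22193007 -1.17736048]
shift [0.0004 0.     0.0011] yaw -0.0 jaw now -74.4 q6 91.6 t 17.95 w 0.0434 p [0.5805 0.3021 0.0423]
```

Next the green bottle (≈0.5415, 0.0955), jaw −103° for the blue tray.

```bash
python3 -m jog '[[-0.1,0.001,0,0,0],[-0.1,0.001,0,0,0],[-0.1,0.001,0,0,0],[0.1,0.001,0,0,0],[0.3,0.001,0,0,0],[0.5,0.001,0,0,0],[0.5,0.001,0,0,0],[0.5,0.001,0,0,0],[0.5,-0.03,0,0,0],[0.5,-0.07,0,0,0],[0.5,-0.11,0,0,0],[0.5,-0.13,0,0,0],[0.5,-0.13,0,0,0]]'
python3 - <<'E'
from h import *
print(env.observe()['ft_force']);plan(.542,.0955,.17,-103)
im=env.get_image("wrist")[:,:,::-1].copy(); cv2.imwrite("pics/w9.png",im)
E
```

```text
time_s: 19.25
position: [0.5813, 0.3024, 0.175]
tool_rot: [[0.006, 0.963, 0.269], [0.002, 0.269, -0.963], [-1.0, 0.007, -0.0]]
ft_force: [-1.2, -0.4, 0.3]
grip_width: 0.064
[-1.19804662 -0.39907297  0.26294887]
shift [ 0.0044 -0.0934  0.1887] yaw 0.499 jaw now -74.4 q6 91.6 t 19.25 w 0.064 p [0.5813 0.3024 0.175 ]
```

View pics/w9.png

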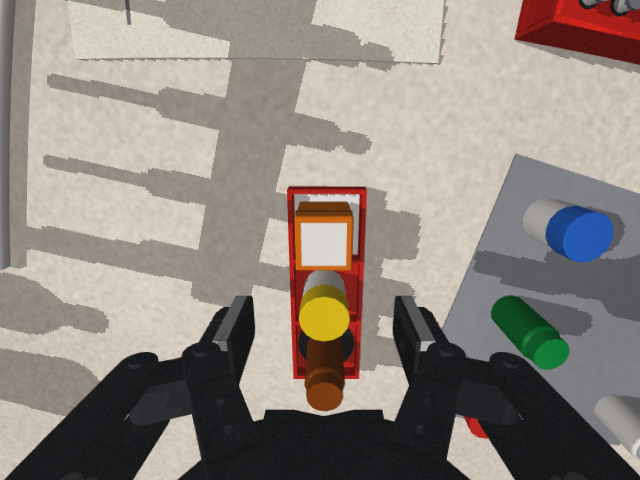

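```bash
python3 -m jog '[[0.5,0,-0.023,0.045,0.12],[0.5,0,-0.046,0.09,0.25],[0.5,0,-0.069,0.135,0.37],[0.5,0,-0.0934,0.18,0.499],[0.5,0,-0.0934,0.189,0.499],[0.5,0.01,-0.0934,0.189,0.499],[0.5,0.025,-0.0934,0.189,0.499],[0.5,0.025,-0.0934,0.189,0.499],[0.5,0.025,-0.0934,0.189,0.499]]'
python3 - <<'E'
from h import *
plan(.542,.0955,.041,-103)
m=env.camera_model("wrist");im=env.get_image("wrist")[:,:,::-1].copy(); cv2.imwrite("pics/w10.png",im)
for c in big(hsvmask(im,(45,90,40),(85,255,255),(200,100,440,400))):
    x,y,w,h=cv2.boundingRect(c);print(x,y,w,h,plane(m,x+(w-1)/2,y+(h-1)/2,.04))
E
```

```text
time_s: 20.2
position: [0.5408, 0.0961, 0.1456]
tool_rot: [[-0.002, 0.975, -0.223], [0.0, -0.223, -0.975], [-1.0, -0.002, 0.0]]
ft_force: [-0.4, 0.4, 0.0]
grip_width: 0.0642
shift [0.1046 0.0014 0.0003] yaw 0.002 jaw now -102.9 q6 100.6 t 20.2 w 0.0642 p [0.5408 0.0961 0.1456]
297 208 52 75 [0.54050932 0.09807396 0.04      ]
```

View pics/w10.png

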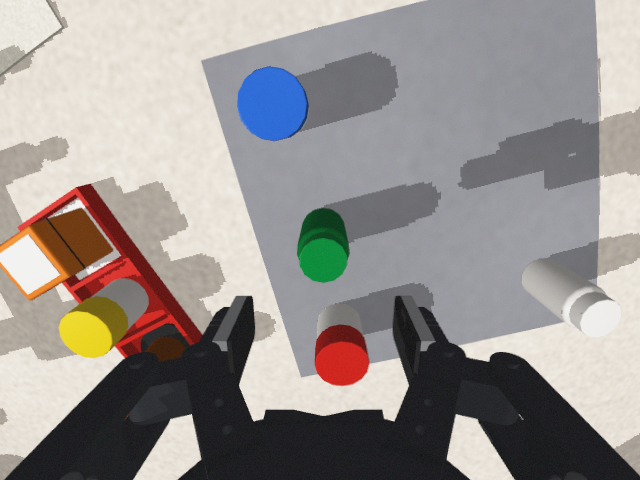

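```bash
python3 -m jog '[[0.5,0.04,0,0,0],[0.5,0.075,0,0,0],[0.5,0.095,0,0,0],[0.5,0.105,0,0,0],[0.5,0.105,0,0,0],[0.5,0.105,0,0,0],[-0.3,0.105,0,0,0],[-0.3,0.105,0,0,0],[-0.3,0.105,0,0,0],[-0.3,0.105,0,0,0],[-0.3,0.105,0,0,0],[-0.3,0.105,0,0,0],[-0.3,0.105,0,0,0]]' 40
python3 -c "
from h import *
plan(.4345,-.2885,.15,-103)"
```

```text
time_s: 21.55
position: [0.5416, 0.095, 0.0427]
tool_rot: [[0.002, 0.974, -0.225], [0.0, -0.225, -0.974], [-1.0, 0.002, -0.001]]
ft_force: [-1.0, 1.6, 6.0]
grip_width: 0.0348
shift [-0.1075 -0.0177  0.3977] yaw -0.0 jaw now -103.0 q6 100.6 t 21.55 w 0.0348 p [0.5416 0.095  0.0427]
```

```bash
python3 -m jog '[[-0.3,-0.02,0,0,0],[-0.3,-0.05,0,0,0],[-0.3,-0.08,0,0,0],[-0.3,-0.115,0,0,0],[-0.3,-0.115,-0.001,0.03,0],[-0.3,-0.115,-0.003,0.07,0],[-0.3,-0.115,-0.005,0.11,0],[-0.3,-0.115,-0.007,0.15,0],[-0.3,-0.115,-0.009,0.19,0],[-0.3,-0.115,-0.011,0.23,0],[-0.3,-0.115,-0.013,0.27,0],[-0.3,-0.115,-0.015,0.31,0],[-0.3,-0.115,-0.0165,0.35,0],[-0.3,-0.115,-0.0177,0.38,0],[-0.3,-0.115,-0.0177,0.398,0],[-0.3,-0.115,-0.0177,0.398,0],[-0.3,-0.115,-0.0177,0.398,0],[-0.3,-0.115,-0.0177,0.398,0]]'
python3 - <<'E'
from h import *
plan(.4345,-.2885,.0467,-103)
m=env.camera_model("wrist");im=env.get_image("wrist")[:,:,::-1].copy(); cv2.imwrite("pics/w11.png",im)
c=big(hsvmask(im,(104,120,40),(125,255,255),(200,0,440,300)))[0]
for p in cv2.approxPolyDP(cv2.convexHull(c),5,True)[:,0]: print(p,plane(m,*p,.018)[:2].round(4))
E
```

```text
time_s: 23.35
position: [0.4344, -0.2876, 0.1566]
tool_rot: [[-0.0, 0.975, -0.224], [0.0, -0.224, -0.975], [-1.0, -0.0, -0.0]]
ft_force: [0.2, 0.2, -0.9]
grip_width: 0.0348
shift [0.1099 0.0003 0.0009] yaw 0.001 jaw now -102.9 q6 56.4 t 23.35 w 0.0348 p [ 0.4344 -0.2876  0.1566]
[369 102] [ 0.5241 -0.3415]
[364 266] [ 0.3967 -0.3131]
[286 267] [ 0.4108 -0.2481]
[279 104] [ 0.5376 -0.2765]
```

View pics/w11.png

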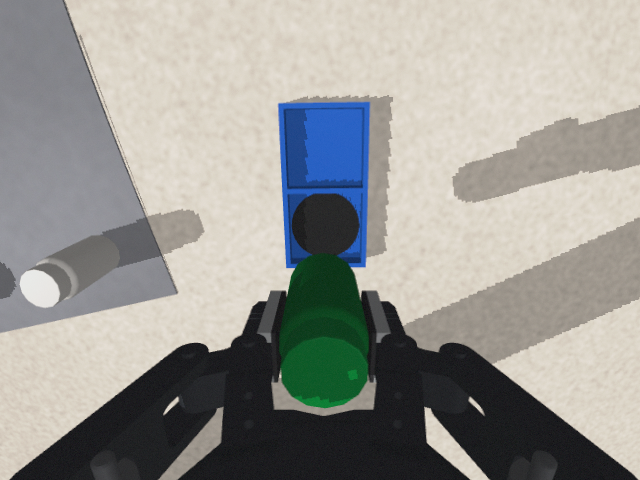

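```bash
python3 -m jog '[[-0.3,0.04,0.001,0.001,0],[-0.3,0.075,0.001,0.001,0],[-0.3,0.096,0.001,0.001,0],[-0.3,0.105,0.001,0.001,0],[-0.3,0.108,0.001,0.001,0],[-0.3,0.11,0.001,0.001,0],[-0.3,0.11,0.001,0.001,0],[-0.3,0.11,0.001,0.001,0],[-0.3,0.11,0.001,0.001,0]]'
python3 -c "
from h import *
print(env.observe()['ft_force']);plan(.4355,-.2882,.0467,-103)"
```

```text
time_s: 24.3
position: [0.435, -0.2903, 0.0472]
tool_rot: [[0.001, 0.974, -0.225], [-0.001, -0.225, -0.974], [-1.0, 0.001, 0.001]]
ft_force: [0.2, -0.7, -0.8]
grip_width: 0.0351
[ 0.20508369 -0.73499989 -0.81780906]
shift [ 0.0005 -0.     -0.0022] yaw -0.0 jaw now -103.0 q6 56.3 t 24.3 w 0.0351 p [ 0.435  -0.2903  0.0472]
```

```bash
python3 -m jog '[[-0.3,0,0,-0.0015,0],[-0.3,0.001,0,-0.0015,0],[-0.3,0.001,0,-0.0015,0],[-0.3,0.001,0,-0.0015,0],[0.0,0.001,0,-0.0015,0],[0.2,0.001,0,-0.0015,0],[0.5,0.001,0,-0.0015,0],[0.5,0.001,0,-0.0015,0],[0.5,0.001,0,-0.0015,0],[0.5,-0.03,0,-0.0015,0],[0.5,-0.07,0,-0.0015,0],[0.5,-0.11,0,-0.0015,0],[0.5,-0.13,0,-0.0015,0],[0.5,-0.13,0,-0.0015,0]]'
python3 - <<'E'
from h import *
print(env.observe()['ft_force']);plan(.640,.105,.17,-103)
im=env.get_image("wrist")[:,:,::-1].copy(); cv2.imwrite("pics/w12.png",im)
E
```

```text
time_s: 25.7
position: [0.436, -0.2894, 0.1793]
tool_rot: [[0.004, 0.974, -0.225], [-0.004, -0.225, -0.974], [-1.0, 0.005, 0.003]]
ft_force: [-0.2, 0.1, -0.4]
grip_width: 0.064
[-0.17833001  0.13325842 -0.39220389]
shift [ 0.0085  0.1099 -0.4302] yaw -0.0 jaw now -103.0 q6 56.5 t 25.7 w 0.064 p [ 0.436  -0.2894  0.1793]
```

View pics/w12.png

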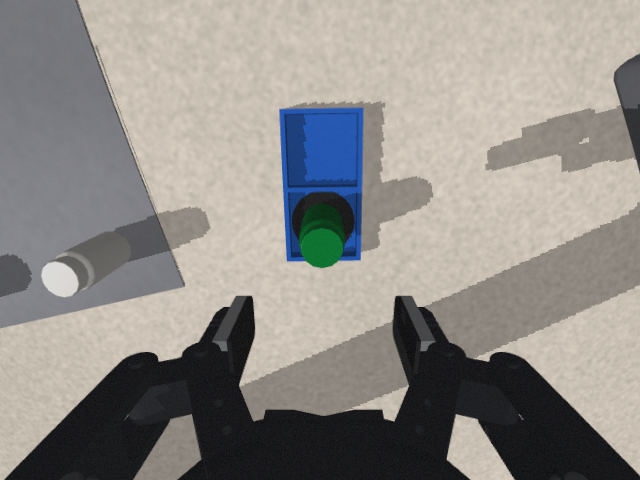

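Green bottle stands on its pad (cap at 321,248). Now the blue jar.

```bash
python3 -m jog '[[0.5,0,0.012,-0.047,0],[0.5,0,0.024,-0.094,0],[0.5,0,0.036,-0.141,0],[0.5,0,0.048,-0.188,0],[0.5,0,0.06,-0.235,0],[0.5,0,0.072,-0.282,0],[0.5,0,0.084,-0.329,0],[0.5,0,0.096,-0.376,0],[0.5,0,0.11,-0.42,0],[0.5,0,0.11,-0.43,0],[0.5,0.02,0.11,-0.43,0],[0.5,0.03,0.11,-0.43,0],[0.5,0.03,0.11,-0.43,0],[0.5,0.03,0.11,-0.43,0]]'
python3 - <<'E'
from h import *
plan(.640,.105,.039,-103)
m=env.camera_model("wrist");im=env.get_image("wrist")[:,:,::-1].copy(); cv2.imwrite("pics/w13.png",im)
for c in big(hsvmask(im,(104,120,40),(125,255,255),(200,100,440,400))):
    x,y,w,h=cv2.boundingRect(c);print(x,y,w,h,plane(m,x+(w-1)/2,y+(h-1)/2,.052))
E
```

```text
time_s: 27.15
position: [0.6391, 0.1048, 0.1464]
tool_rot: [[-0.001, 0.974, -0.226], [-0.0, -0.226, -0.974], [-1.0, -0.001, 0.0]]
ft_force: [0.4, 0.7, 0.6]
grip_width: 0.0642
shift [ 0.1074  0.0009 -0.0004] yaw -0.001 jaw now -103.1 q6 101.9 t 27.15 w 0.0642 p [0.6391 0.1048 0.1464]
293 216 61 65 [0.64046209 0.1060332  0.052     ]
```

View pics/w13.png

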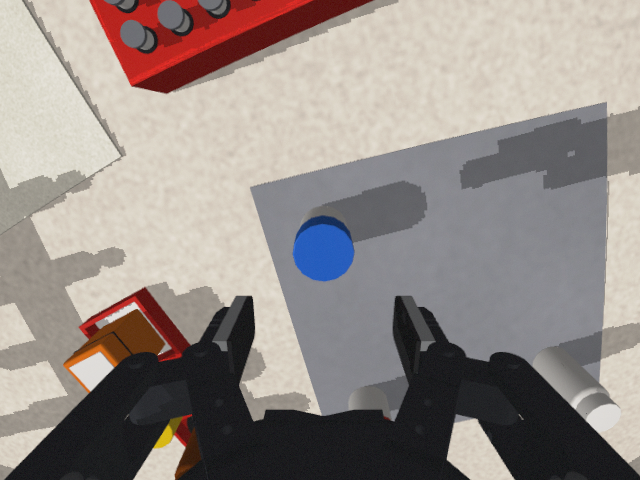

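```bash
python3 -m jog '[[0.5,0.04,0.001,0,0],[0.5,0.075,0.001,0,0],[0.5,0.097,0.001,0,0],[0.5,0.1075,0.001,0,0],[0.5,0.1075,0.001,0,0],[0.5,0.1075,0.001,0,0],[-0.1,0.1075,0.001,0,0],[-0.1,0.1075,0.001,0,0],[-0.1,0.1075,0.001,0,0],[-0.1,0.1075,0.001,0,0],[-0.1,0.1075,0.001,0,0],[-0.1,0.1075,0.001,0,0]]' 40
python3 -c "
from h import *
plan(.498,-.3025,.15,-102.8)"
```

```text
time_s: 28.4
position: [0.6409, 0.1053, 0.0406]
tool_rot: [[0.003, 0.974, -0.225], [-0.0, -0.225, -0.974], [-1.0, 0.003, -0.001]]
ft_force: [-0.8, 0.8, 5.7]
grip_width: 0.0411
shift [-0.1098 -0.0471  0.4294] yaw -0.004 jaw now -103.0 q6 101.9 t 28.4 w 0.0411 p [0.6409 0.1053 0.0406]
```

```bash
python3 -m jog '[[-0.1,-0.02,0,0,0],[-0.1,-0.05,0,0,0],[-0.1,-0.08,0,0,0],[-0.1,-0.115,0,0,0],[-0.1,-0.115,-0.003,0.03,0],[-0.1,-0.115,-0.007,0.07,0],[-0.1,-0.115,-0.012,0.11,0],[-0.1,-0.115,-0.016,0.15,0],[-0.1,-0.115,-0.021,0.19,0],[-0.1,-0.115,-0.025,0.23,0],[-0.1,-0.115,-0.03,0.27,0],[-0.1,-0.115,-0.034,0.31,0],[-0.1,-0.115,-0.038,0.35,0],[-0.1,-0.115,-0.043,0.39,0],[-0.1,-0.115,-0.046,0.418,0],[-0.1,-0.115,-0.047,0.4294,0],[-0.1,-0.115,-0.047,0.4294,0],[-0.1,-0.115,-0.047,0.4294,0],[-0.1,-0.115,-0.047,0.4294,0]]'
python3 - <<'E'
from h import *
plan(.498,-.3025,.0426,-102.8)
m=env.camera_model("wrist");im=env.get_image("wrist")[:,:,::-1].copy(); cv2.imwrite("pics/w14.png",im)
E
```

```text
time_s: 30.3
position: [0.4982, -0.3011, 0.1541]
tool_rot: [[0.0, 0.975, -0.224], [0.0, -0.224, -0.975], [-1.0, -0.0, -0.0]]
ft_force: [0.9, 0.2, -1.5]
grip_width: 0.0409
shift [0.1115 0.0002 0.0015] yaw -0.002 jaw now -102.9 q6 60.1 t 30.3 w 0.0409 p [ 0.4982 -0.3011  0.1541]
```

View pics/w14.png

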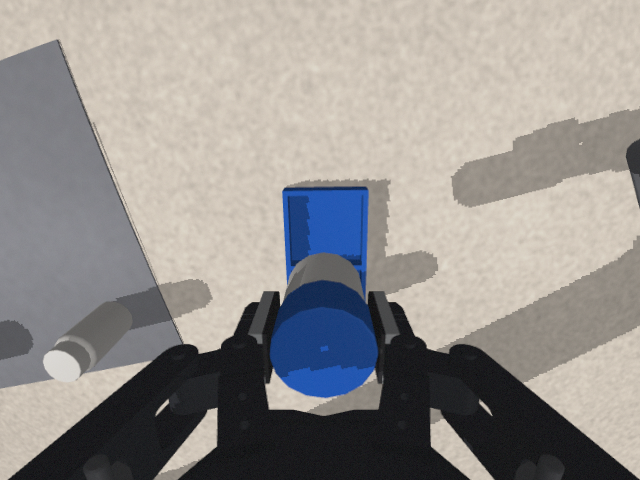

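```bash
python3 -m jog '[[-0.1,0.04,0,0,0],[-0.1,0.075,0,0,0],[-0.1,0.096,0,0,0],[-0.1,0.106,0,0,0],[-0.1,0.11,0,0,0],[-0.1,0.1115,0,0,0],[-0.1,0.1115,0,0,0],[-0.1,0.1115,0,0,0],[-0.1,0.1115,0,0,0]]'
python3 -c "
from h import *
print(env.observe()['ft_force']);plan(.498,-.3025,.0426,-102.8)"
```

```text
time_s: 31.25
position: [0.4979, -0.3027, 0.0432]
tool_rot: [[0.001, 0.974, -0.225], [-0.001, -0.225, -0.974], [-1.0, 0.001, 0.001]]
ft_force: [-0.7, -0.8, -1.9]
grip_width: 0.0411
[-0.74274044 -0.82686016 -1.89769262]
shift [ 0.0006  0.0001 -0.0002] yaw -0.004 jaw now -103.0 q6 60.1 t 31.25 w 0.0411 p [ 0.4979 -0.3027  0.0432]
```

Release, rise, and move clear for a final look with the top camera.

```bash
python3 -m jog '[[-0.1,0.001,0,0,0],[-0.1,0.001,0,0,0],[-0.1,0.001,0,0,0],[0.1,0.001,0,0,0],[0.3,0.001,0,0,0],[0.5,0.001,0,0,0],[0.5,0.001,0,0,0],[0.5,0.001,0,0,0],[0.5,-0.03,0,0,0],[0.5,-0.07,0,0,0],[0.5,-0.11,0,0,0],[0.5,-0.15,0,0,0],[0.5,-0.18,0,0,0],[0.5,-0.18,-0.05,0,0],[0.5,-0.18,-0.1,0.03,0],[0.5,-0.18,-0.15,0.06,0],[0.5,-0.18,-0.2,0.1,0],[0.5,-0.18,-0.2,0.13,0],[0.5,-0.18,-0.2,0.13,0],[0.5,-0.18,-0.2,0.13,0]]'
python3 - <<'E'
from h import *
print(env.observe()['position'],env.observe()['ft_force'])
for n in("top","scene"): cv2.imwrite(f"pics/{n}9.png",env.get_image(n)[:,:,::-1])
E
```

```text
time_s: 33.25
position: [0.2728, -0.3847, 0.2224]
tool_rot: [[0.0, 0.974, -0.228], [0.0, -0.228, -0.974], [-1.0, 0.0, -0.0]]
ft_force: [0.0, -0.2, 0.1]
grip_width: 0.0643
[ 0.27279236 -0.38471547  0.22241376] [ 0.0250917  -0.18016731  0.09823739]
```

View pics/top9.png

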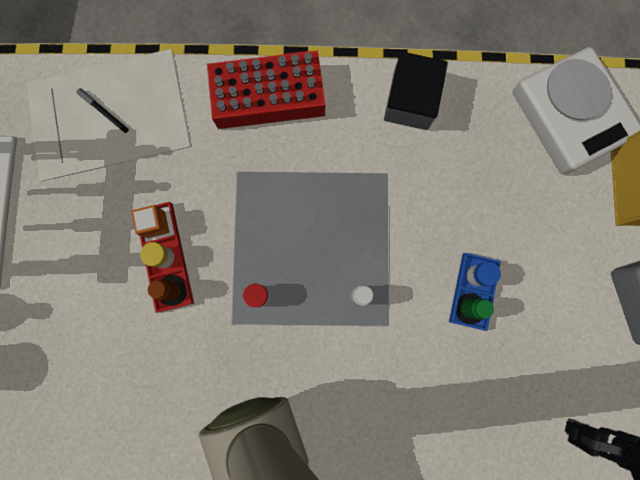

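View pics/scene9.png

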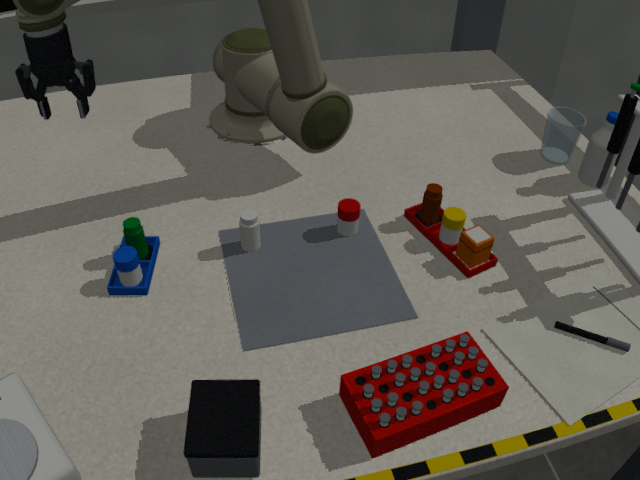

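Run:
```python
from h import *
t=cv2.imread("pics/top9.png"); m=env.camera_model("top")
def fr(P,o,a): 
    a=np.radians(a); R=np.array([[np.cos(a),-np.sin(a)],[np.sin(a),np.cos(a)]]); return (R.T@(P[:2]-o)*1000).round(1)
r=(np.array([.519,.2837]),15.6); b=(np.array([.4668,-.2952]),-12.8)
for k,lo,hi,box,z,tr,sub in [('amber',(6,150,30),(14,255,150),(140,275,190,305),.043,r,(-64,0)),('yellow',(20,100,90),(33,255,255),(130,235,190,275),.052,r,(0,0)),('box white',(0,0,140),(180,60,255),(134,206,163,238),.062,r,(64,0)),
 ('green',(45,90,30),(85,255,255),(455,290,505,330),.043,b,(-32,0)),]:
    c=big(hsvmask(t,lo,hi,box))[0];q=cv2.minAreaRect(c); print(k,cv2.contourArea(c),np.round(q[0],1),np.round(q[1],1),"dev mm",fr(plane(m,*q[0],z),*tr)-sub)
print("blue lid",fr(plane(m,488,272.5,.064),*b)-(32,0))
for k,lo,hi,box,z in [('red',(0,150,60),(4,255,255),(234,172,392,326),.05),('white',(0,0,150),(180,60,255),(340,270,385,326),.058)]:
    c=big(hsvmask(t,lo,hi,box))[0];q=cv2.minAreaRect(c); print(k,q[0],plane(m,*q[0],z))
cv2.imwrite("pics/fin.png",np.hstack([cv2.resize(t[195:320,115:205],(400,555),interpolation=cv2.INTER_CUBIC),cv2.resize(t[235:340,440:516],(400,555),interpolation=cv2.INTER_CUBIC)]))
```

```text
amber 496.0 [163.5 289.5] [31. 21.] dev mm [-0.8  1.7]
yellow 412.5 [151.5 253.5] [23. 23.] dev mm [1.4 6.2]
box white 324.5 [144.4 218.6] [18.4 19.9] dev mm [-1.   2.5]
green 528.5 [477.  308.5] [32. 21.] dev mm [-1.   1.3]
blue lid [-1.2  2.6]
red (255.0, 295.0) [0.45031915 0.1043152  0.05      ]
white (362.5, 295.5) [ 0.45348019 -0.08227797  0.058     ]
```

View pics/fin.png

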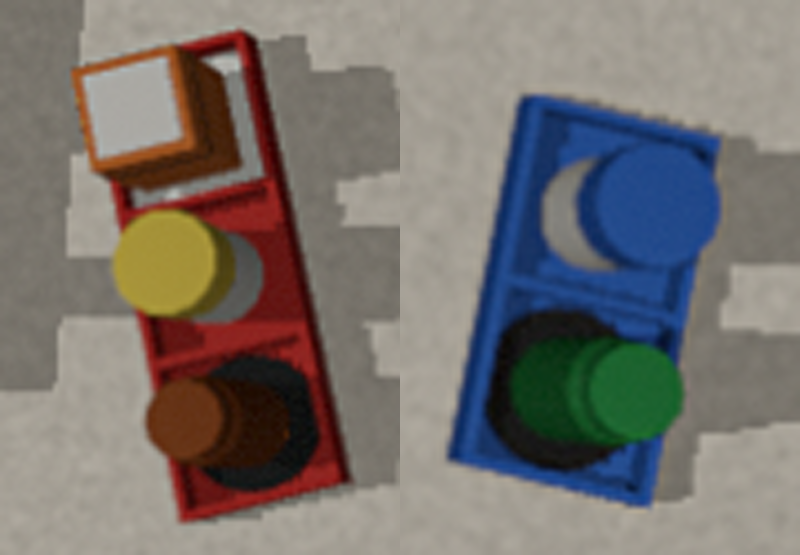

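```bash
python3 -c "
from rig import env
print(env.close_job())"
```

```text
the job is handed in; nothing more can be done
None
```

Both kits are made up, and the job was handed in at about 33 s with the arm clear of everything. The hand-in gives no verdict, so the results below are from my own pictures.

- **Kit things:** all five stand upright in their own bays. In the last top picture the amber bottle, filter box, green bottle and blue jar measure within about 3 mm of their bay centres, against the 14 mm allowed.
- **Yellow jar:** it read 6 mm off across the tray, the one value that disagreed. I put most of that down to the mask catching mainly the lid top while I projected at a lower height. The arm released it within about 1 mm of the bay centre I had measured, and it is well inside the limit either way.
- **Bystanders:** the white bottle and the red jar are within 1 mm of where they were first seen.
- **Calibration:** the cameras differed by 2–3 mm on most starting positions, and by up to about 8 mm for things at the edge of the wrist view. I used the top and scene values and checked each thing again from above before gripping it. Every grasp closed at about 1 mm under the expected width or less.

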